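# Run the thread ring gauge down a stud to its stop

## Task

Check the turned stud's thread: take the green-banded thread ring gauge off the mat, set it level on the upright stud and screw it down, clockwise seen from above (half a turn to a turn and a third), until it bears on the brass stop and you feel the resistance rise. Nip it up gently so that it stays snug, never force it, then let go and leave it there; leave the red-banded gauge, the bur block and the jar where they are.

Things in the scene. Friction and masses are not known exactly. Their poses are not given: they have to be found in the camera images.
- gauge: gauge to use: steel ring, knurled rim, 52 mm outer diameter, 22 mm tall, 0.2 kg, GREEN band and one white line on top. Lies flat on a 3 mm mat. Origin: centre of underside; z up, x to the white line. Bore 30.6 mm; three thread lugs 4 mm above the underside, tips on a 23 mm circle. Grip anywhere round the rim
- stud: grey block 90 x 70 x 25 mm fixed to the bench, upright steel stud in it. Origin: centre of the block's underside, on the stud's axis; z up. Right-hand thread, 16.5 mm travel per turn, 28 mm diameter, top end 56 mm above the bench, axial play 1.1 mm; above it a plain 21 mm pilot. The gauge turns down clockwise seen from above, easily (under 0.07 N m), and cannot be pushed down
- stud_tip (a point): top of the stud's coned tip, on its axis, 70 mm above the bench; z up along the stud. Set level on the stud, at any yaw, the gauge rests on the thread's start with its underside 48 to 54 mm above the bench
- stop: fixed brass stop collar round the stud's foot, 48 mm diameter. Origin: centre of its top face, on the stud's axis, 35 to 41 mm above the bench, different each time. On the stop the gauge first turns up to 0.5 rad more almost freely while the thread's play is taken up, then the turning moment rises steeply, within 0.2 rad: snug at 0.1 to 0.2 N m, forced above about 0.3 N m
- spare: another gauge, to be left alone: plain steel ring with a RED band, 52 mm outer diameter, 14 mm tall, loose on the mat. Origin: centre of its underside
- burs: red block 60 x 60 x 28 mm with small burs standing in it to 53 mm, loose on the bench, to be left alone. Origin: centre of its underside
- bottle: small amber jar, 40 mm diameter, 70 mm tall, loose on the bench, to be left alone. Origin: centre of its underside

How it is judged:
By the outcome, as a careful person would: the job done as asked, in the order asked, and still so for the second after the job is handed in, with the robot touching nothing.
It also fails if it takes over 72 s, if anything falls off the work surface, if the arm or the gripper's body presses on something with over 40 N, if the wrist force passes 120 N, or if a joint passes its speed limit or range.

## Robot

A 6-joint arm with a two-finger parallel gripper is mounted at the origin on the work surface. World frame = base frame: x ahead of the robot, y to its left, z up, the work surface at z = 0. Lengths are in m, angles in rad, forces in N, time in s.
With the tool pointing down it reaches from about 0.25 to 0.725 m from the base axis. Payload 4 kg.
Tool frame: the origin (TCP) lies on the centre line of the jaws, within the pads' length; the fingertips stand 22 mm ahead of it and the grasp point (between the pads) lies 3 mm ahead of it; z points along the fingers, y is the line along which they close (so a half turn about z gives the same grasp; the last joint's range is limited). The gripper opens to 85 mm and grips with 20 to 120 N. Pads are 22 mm wide; open, the fingers measure 114 mm over their backs; the gripper's body (76 mm by 85 mm) begins 54 mm behind the grasp point. The pads swing forward as they close: fully open they stand 13 mm farther back than shut.
Start: joints at [-1.269, 0.241, 0.005, 1.335, 0, 1.571], TCP at [0.149, -0.477, 0.253] pointing down, gripper open.
Joint ranges: [-2.72, 2.72], [-1.05, 1.87], [-1.09, 1.28], [-1.99, 2.15], [-1.42, 1.44], [-3.14, 3.14]. Speed limits (rad/s): [2.79, 2.79, 3.14, 3.14, 3.14, 3.14].

## Interface

Orientations are given as a unit quaternion [x, y, z, w].
In Python, from workcell import bot gives the robot as it stands.
- The arm moves only by the shell command python3 -m inch 'ROWS'. ROWS is JSON, one flat list of numbers, 7 for each row, row after row: the shift along the world's x, y, z in mm, then the turn, a rotation vector about the world's x, y, z in rad, then the opening in per cent of the stroke, from 0 (shut) to 100 (fully open). A call has 1 to 8 rows; each row is the pose to reach, as a shift and turn from the pose commanded when the call began; what a row does not reach only later rows make up. A row lasts 1/12 s, in which the tool goes at most 41.7 mm and 7.16 degrees, less where a joint would pass 70% of its speed; a pose out of reach is approached as far as the arm can. A call with a gripper value outside its range is refused whole. The fingers move at their own pace and stop on an object; the grip force is fixed at half the most. Time passes only in rows, so rows that repeat a pose let the fingers close. It gives the time, the measured TCP pose, the force, the opening and the grip force at its end, in the units of the state.
- bot.get_obs(): the state, without advancing time (a new reading comes with each control period).
- bot.camera(name): name is "scene" or "top" or "wrist"; returns the picture (400x640x3 uint8, blue, green, red); there is no depth.
- bot.camera_info(name): a dict with "intrinsics" (3x3 intrinsics, pixels), "camera_from_world" (4x4, takes a point from world to camera coordinates); the wrist camera has in their place "hand_eye" (4x4, takes a point from camera to tool coordinates, whose origin is the TCP and whose axes are the flange's). Camera axes: x right, y down, z forward; pixel columns grow to the right and rows downward; lengths in m; the calibration is good to about 2 mm. A picture is of the moment at which its call begins: read the wrist's pose just before it. camera_info takes no time and is no camera call.
- bot.job_done(): hands the job in; it is judged then, once.
Trained networks look in the newest picture that a camera, given by its name, has taken for a name from the list of things; names that differ only in an ending like _2 or _b are one class to them, and where a whole thing is asked for, a point or a joint stands for the part that bears it (a point fixed in the world has none). Each returns a list of dicts, best first, with "confidence" (0 to 1); they miss things now and then, are a little off and sometimes report something else, mostly with a low value. They report only what shows in the picture. A call takes as long as a camera call.
- bot.silhouettes(camera, target): "mask" (400x640 bool, what is visible of it) and "uv" ([column, row] in pixels, amid what is visible of it).
- bot.spot_point(camera, target): "uv" ([column, row] in pixels: a listed point, or the origin of a listed thing).
The state is a dict: "clock": time; "joint_pos": joint angles; "joint_vel": joint speeds; "tau": joint torques, N m; "eef_pos": TCP position; "tool_rot": TCP orientation; "ft_force": force on the tool from outside, world axes, zero at the start; "ft_torque": the same for the moment, N m; "grip_width": finger opening in m; "grasp_force": force on a finger pad.
Only numpy, scipy, OpenCV 4.12 (cv2) and the standard library are available. Lean on these libraries where they do the work, as an engineer would, in place of code of your own. Each camera call takes 0.05 s, during which the arm holds its last target. There are 200 camera calls.

## Working session

There is one attempt and no reset: what is moved stays moved. The work goes in short steps, Python scripts to look and compute and a shell command to move; the robot and the scene stay as the last step left them, time stands still between calls to the robot, and variables do not carry over. Pictures are saved under pics/ and viewed, at most 10 in all, crops included, and the job is handed in when it is done.

```bash
mkdir -p pics; cat > h.py <<'E'
import numpy as np, cv2
from workcell import bot
from scipy.spatial.transform import Rotation as R
def ray(cam,uv,obs=None):
    i=bot.camera_info(cam);K=np.array(i["intrinsics"]);d=np.linalg.inv(K)@[uv[0],uv[1],1]
    if cam=="wrist":
        o=obs or bot.get_obs();T=np.eye(4);T[:3,:3]=R.from_quat(o["tool_rot"]).as_matrix();T[:3,3]=o["eef_pos"]
        W=T@np.array(i["hand_eye"])
    else: W=np.linalg.inv(np.array(i["camera_from_world"]))
    return W[:3,3],W[:3,:3]@d
def at(cam,uv,z,obs=None):
    c,d=ray(cam,uv,obs);return c+d*(z-c[2])/d[2]
E
python3 - <<'E'
from h import *
o=bot.get_obs();print({k:np.round(v,3) for k,v in o.items()})
for c in ["top","scene"]:
    im=bot.camera(c);cv2.imwrite(f"pics/{c}1.png",im)
    for n,z in [("gauge",.003),("stud",0),("stud_tip",.07),("stop",.038),("spare",.003),("burs",0),("bottle",0)]:
        for r in bot.spot_point(c,n)[:2]: print(c,n,np.round(r["uv"]),round(r["confidence"],2),np.round(at(c,r["uv"],z),4))
E
```

```text
{'clock': np.float64(0.0), 'joint_pos': array([-1.269,  0.241,  0.004,  1.335,  0.   ,  1.571]), 'joint_vel': array([-0.   , -0.   , -0.002,  0.001, -0.   , -0.001]), 'tau': array([ 0.0000e+00, -3.7232e+01,  2.5241e+01,  1.7000e-02,  0.0000e+00,
        0.0000e+00]), 'eef_pos': array([ 0.148, -0.477,  0.252]), 'tool_rot': array([ 0.989,  0.15 , -0.   , -0.001]), 'ft_force': array([-0.754,  0.184, -0.343]), 'ft_torque': array([-0.035, -0.009,  0.037]), 'grasp_force': np.float64(0.0), 'grip_width': np.float64(0.086)}
top gauge [455. 162.] 0.9 [ 0.6393 -0.2185  0.003 ]
top stud [292. 229.] 0.69 [0.5073 0.1247 0.    ]
top stud_tip [286. 224.] 0.84 [0.5163 0.1291 0.07  ]
top stop [287. 221.] 0.7 [0.522  0.1302 0.038 ]
top stop [288. 224.] 0.56 [0.5164 0.1283 0.038 ]
top spare [460. 257.] 0.87 [ 0.4429 -0.2181  0.003 ]
top spare [286. 222.] 0.18 [0.523  0.1372 0.003 ]
top burs [214. 165.] 0.96 [0.6478 0.2876 0.    ]
top bottle [207. 265.] 0.71 [0.4372 0.3005 0.    ]
scene gauge [281. 333.] 0.97 [ 0.6461 -0.2258  0.003 ]
scene stud [328. 191.] 0.79 [0.5145 0.1264 0.    ]
scene stud_tip [331. 173.] 0.6 [0.5179 0.1316 0.07  ]
scene stop [330. 183.] 0.61 [0.5189 0.1267 0.038 ]
scene stop [345. 141.] 0.48 [0.4695 0.2651 0.038 ]
scene spare [207. 276.] 0.6 [ 0.4318 -0.2227  0.003 ]
scene burs [407. 180.] 0.77 [0.6568 0.2754 0.    ]
scene bottle [347. 142.] 0.86 [0.4574 0.2942 0.    ]
```

View pics/top1.png

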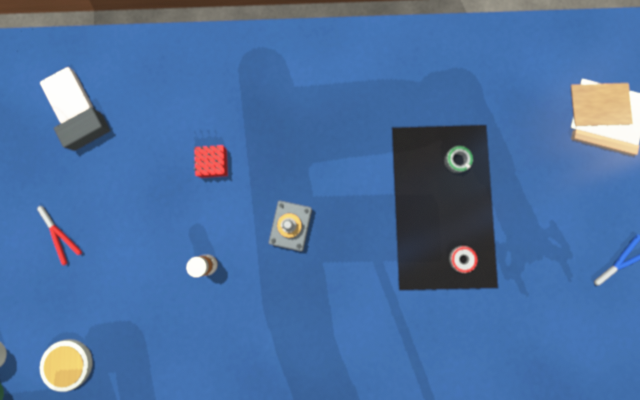

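View pics/scene1.png

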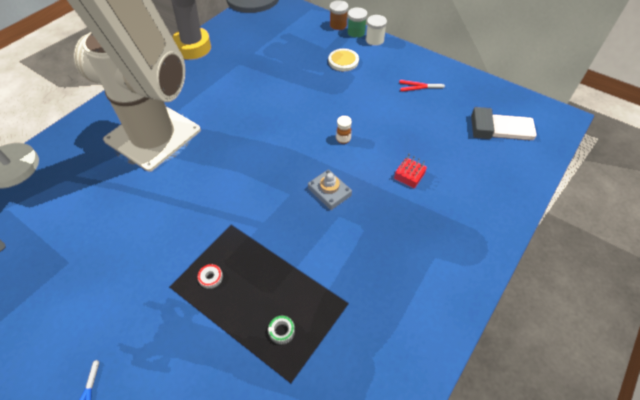

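Top view: green gauge at about (459,159), red gauge (463,259), stud (290,226), burs (210,160) and jar (203,265). The network reports agree with these.

```bash
python3 -m inch '[30,14,0,0,0,0.12,100, 60,28,0,0,0,0.24,100, 90,42,0,0,0,0.36,100, 120,56,0,0,0,0.48,100, 150,70,0,0,0,0.6,100, 180,84,0,0,0,0.72,100, 210,98,0,0,0,0.84,100, 240,112,0,0,0,0.96,100]'
python3 -m inch '[30,14,0,0,0,0.12,100, 60,28,0,0,0,0.24,100, 90,42,0,0,0,0.36,100, 120,56,0,0,0,0.48,100, 150,70,0,0,0,0.6,100, 180,84,0,0,0,0.72,100, 210,98,0,0,0,0.84,100, 240,112,0,0,0,0.96,100]'
python3 - <<'E'
from h import *
print(np.round(bot.camera_info("wrist")["hand_eye"],3))
o=bot.get_obs();print(np.round(o["joint_pos"],3),np.round(o["eef_pos"],4),np.round(o["tool_rot"],3),o["clock"])
im=bot.camera("wrist");cv2.imwrite("pics/w1.png",im)
for r in bot.spot_point("wrist","gauge")[:2]: print(r["uv"],r["confidence"],at("wrist",r["uv"],.003,o))
for r in bot.silhouettes("wrist","gauge")[:2]:
    (c,a,ang)=cv2.fitEllipse(cv2.findContours(r["mask"].astype(np.uint8),0,1)[0][0]); print(r["uv"],c,a,r["confidence"],at("wrist",c,.02,o))
E
```

```text
clock: 1.47
eef_pos: [0.39, -0.3645, 0.2534]
tool_rot: [0.806, 0.592, -0.0, 0.0]
ft_force: [-0.1, -0.8, -1.1]
grip_width: 0.0854
grasp_force: 0.0
clock: 2.13
eef_pos: [0.63, -0.2524, 0.2532]
tool_rot: [0.441, 0.897, -0.0, -0.0]
ft_force: [-0.2, -0.5, 0.9]
grip_width: 0.0853
grasp_force: 0.0
[[-0.001 -0.953 -0.302  0.077]
 [ 1.    -0.001 -0.001  0.   ]
 [ 0.001 -0.302  0.953 -0.122]
 [ 0.     0.     0.     1.   ]]
[-0.381  0.621  0.587  1.536 -0.     0.533] [ 0.63   -0.2524  0.2532] [ 0.441  0.897 -0.    -0.   ] 2.1333
[346.2, 154.9] 0.68 [ 0.64407021 -0.22198295  0.003     ]
[351.7, 165.3] (347.1930847167969, 156.48635864257812) (49.269737243652344, 51.526268005371094) 0.69 [ 0.64318579 -0.22124572  0.02      ]
```

```bash
python3 -m inch '[2,4,-16,0,0,0.12,100, 4,8,-32,0,0,0.24,100, 6,12,-48,0,0,0.36,100, 8,16,-64,0,0,0.48,100, 10,20,-80,0,0,0.6,100, 12,24,-100,0,0,0.72,100, 14,30,-125,0,0,0.84,100, 14,30,-125,0,0,0.96,100]'
python3 - <<'E'
from h import *
o=bot.get_obs();print(np.round(o["joint_pos"],3),np.round(o["eef_pos"],4),np.round(o["tool_rot"],3),o["clock"])
im=bot.camera("wrist");cv2.imwrite("pics/w2.png",im)
for r in bot.spot_point("wrist","gauge")[:2]: print(r["uv"],r["confidence"],at("wrist",r["uv"],.003,o))
for r in bot.silhouettes("wrist","gauge")[:2]:
    (c,a,ang)=cv2.fitEllipse(cv2.convexHull(cv2.findContours(r["mask"].astype(np.uint8),0,1)[0][0])); print(r["uv"],c,a,r["confidence"],at("wrist",c,.018,o))
E
```

```text
clock: 2.95
eef_pos: [0.6388, -0.2223, 0.1228]
tool_rot: [-0.022, 1.0, 0.002, -0.004]
ft_force: [0.0, 0.8, -0.8]
grip_width: 0.0857
grasp_force: 0.0
[-0.335  0.673  0.34   1.247  0.    -0.38 ] [ 0.6388 -0.2223  0.1228] [-0.022  1.     0.002 -0.004] 2.95
[320.1, 212.5] 0.87 [ 0.64461761 -0.22112671  0.003     ]
[313.1, 227.3] (319.43243408203125, 217.08522033691406) (75.691650390625, 77.12423706054688) 0.63 [ 0.64306905 -0.22175148  0.018     ]
```

View pics/w2.png

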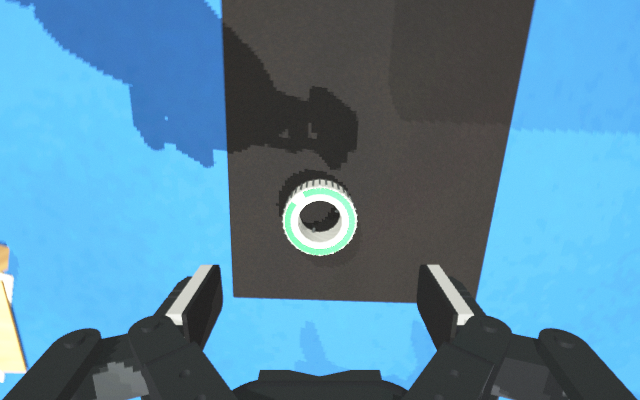

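The picture shows the green gauge at (320,213), flat and clear between the open fingers, so I descend and grip it.

```bash
python3 -m inch '[0,0,-20,0,0,0.12,100, 0,0,-40,0,0,0.24,100, 0,0,-60,0,0,0.36,100, 0,0,-80,0,0,0.48,100, 0,0,-95,0,0,0.6,100, 0,0,-102,0,0,0.72,100, 0,0,-102,0,0,0.84,100, 0,0,-102,0,0,0.84,100]'
python3 -m inch '[0,0,0,0,0,0,100, 0,0,0,0,0,0,50, 0,0,0,0,0,0,40, 0,0,0,0,0,0,40, 0,0,0,0,0,0,40, 0,0,0,0,0,0,40, 0,0,0,0,0,0,40, 0,0,0,0,0,0,40]'
```

```text
clock: 3.77
eef_pos: [0.6427, -0.2244, 0.0271]
tool_rot: [-0.425, 0.905, -0.0, 0.0]
ft_force: [-0.8, -0.0, 0.6]
grip_width: 0.0853
grasp_force: 0.0
clock: 4.43
eef_pos: [0.6434, -0.2238, 0.0277]
tool_rot: [-0.426, 0.905, -0.001, 0.001]
ft_force: [-0.6, 0.1, 5.9]
grip_width: 0.0504
grasp_force: 63.2
```

```bash
python3 -m inch '[0,0,30,0,0,0,40, 0,0,60,0,0,0.12,40, -15,30,90,0,0,0.24,40, -31,63,110,0,0,0.36,40, -47,96,122,0,0,0.48,40, -63,128,122,0,0,0.6,40, -79,160,122,0,0,0.72,40, -95,192,122,0,0,0.84,40]'
python3 -m inch '[-15,30,0,0,0,0.12,40, -31,62,0,0,0,0.24,40, -47,94,0,0,0,0.36,40, -63,126,0,0,0,0.48,40, -75,152,0,0,0,0.6,40, -85,174,0,0,0,0.72,40, -95,192,0,0,0,0.84,40, -95,192,0,0,0,0.96,40]'
python3 -m inch '[0,0,0,0,0,0,40, 0,0,0,0,0,0,40]'
python3 - <<'E'
from h import *
o=bot.get_obs();print(np.round(o["joint_pos"],3),np.round(o["eef_pos"],4),np.round(o["tool_rot"],3),o["clock"])
im=bot.camera("wrist");cv2.imwrite("pics/w3.png",im)
for n,z in [("stud_tip",.07),("stop",.038),("stud",0),("gauge",.125)]:
    for r in bot.spot_point("wrist",n)[:2]: print(n,r["uv"],round(r["confidence"],2),np.round(at("wrist",r["uv"],z,o),4))
E
```

```text
clock: 5.1
eef_pos: [0.5462, -0.03, 0.148]
tool_rot: [0.76, -0.65, -0.0, 0.0]
ft_force: [0.2, 0.4, -2.4]
grip_width: 0.0505
grasp_force: 63.6
clock: 5.77
eef_pos: [0.45, 0.1634, 0.1476]
tool_rot: [0.975, -0.224, -0.001, -0.0]
ft_force: [0.7, -0.2, -1.7]
grip_width: 0.0499
grasp_force: 63.6
clock: 5.93
eef_pos: [0.4522, 0.1607, 0.1479]
tool_rot: [0.973, -0.23, -0.0, 0.0]
ft_force: [0.5, 0.0, -2.6]
grip_width: 0.0501
grasp_force: 63.6
[ 0.342  0.277 -0.234  1.061 -0.    -2.336] [0.4522 0.1607 0.1479] [ 0.973 -0.23  -0.     0.   ] 5.9333
stud_tip [321.2, 105.7] 0.61 [0.5166 0.1273 0.07  ]
stud [321.8, 102.3] 0.84 [0.5168 0.1261 0.    ]
gauge [319.5, 268.8] 0.66 [0.4508 0.1615 0.125 ]
```

View pics/w3.png

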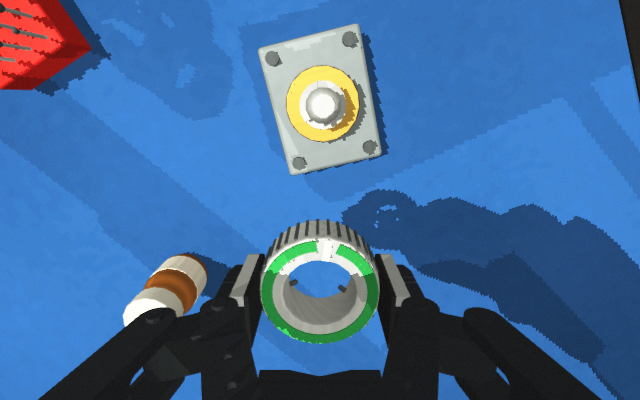

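The gauge is held level and centred at about (320,270), with the stud tip at (322,104). I'll move over the stud, with the underside about 8 mm above the tip, and look through the bore.

```bash
python3 -m inch '[16,-8,0,0,0,0,40, 33,-17,-10,0,0,0,40, 50,-26,-20,0,0,0,40, 60,-31,-32,0,0,0,40, 66,-34,-42,0,0,0,40, 66,-34,-45,0,0,0,40, 66,-34,-45,0,0,0,40, 66,-34,-45,0,0,0,40]'
python3 - <<'E'
from h import *
o=bot.get_obs();print(np.round(o["joint_pos"],3),np.round(o["eef_pos"],4),np.round(o["tool_rot"],3),o["clock"])
im=bot.camera("wrist");cv2.imwrite("pics/w4.png",cv2.resize(im[180:380,220:420],(600,600),interpolation=cv2.INTER_CUBIC))
for n,z in [("stud_tip",.07),("gauge",.078)]:
    for r in bot.spot_point("wrist",n)[:2]: print(n,r["uv"],round(r["confidence"],2),np.round(at("wrist",r["uv"],z,o),4))
# project expected points in wrist cam: bore underside centre, tip for TCP-axis
i=bot.camera_info("wrist");K=np.array(i["intrinsics"]);H=np.linalg.inv(np.array(i["hand_eye"]))
for x in (0,-.0018):
  for nm,zz in (("under",o["eef_pos"][2]-.078),("top",o["eef_pos"][2]-.1),("tip",o["eef_pos"][2]-.07)):
    p=(H@[x,0,zz,1])[:3];q=K@p;print(x,nm,q[:2]/q[2])
E
```

```text
clock: 6.85
eef_pos: [0.5178, 0.1267, 0.1031]
tool_rot: [0.973, -0.229, -0.001, 0.0]
ft_force: [-0.4, -0.9, -2.8]
grip_width: 0.0502
grasp_force: 63.6
[ 0.24   0.418 -0.155  0.999  0.    -2.44 ] [0.5178 0.1267 0.1031] [ 0.973 -0.229 -0.001  0.   ] 6.85
stud_tip [321.1, 260.0] 0.81 [0.5155 0.127  0.07  ]
gauge [318.3, 211.8] 0.44 [0.542  0.1154 0.078 ]
0 under [319.89940823 263.61327341]
0 top [320.03531226 288.11769273]
0 tip [319.85823347 256.18918493]
-0.0018 under [319.90113435 266.92985457]
-0.0018 top [320.03677604 291.82661669]
-0.0018 tip [319.86001308 259.38212788]
```

View pics/w4.png

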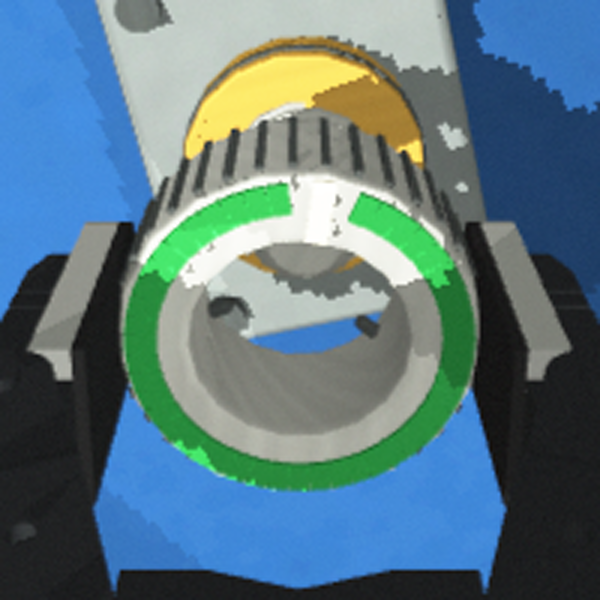

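The gauge is centred at column 320 and the tip shows through the bore at about column 321–322. That calls for about 0.8 mm of correction along the jaw axis before lowering gently.

```bash
python3 -m inch '[0,-1,-3,0,0,0,40, 0,-1,-6,0,0,0,40, 0,-1,-9,0,0,0,40, 0,-1,-12,0,0,0,40, 0,-1,-15,0,0,0,40, 0,-1,-15,0,0,0,40]'
```

```text
clock: 7.5
eef_pos: [0.518, 0.1255, 0.0874]
tool_rot: [0.974, -0.229, -0.001, 0.0]
ft_force: [-0.0, -0.1, -1.9]
grip_width: 0.0501
grasp_force: 63.6
```

```bash
python3 -m inch '[0,0,-2,0,0,0,40, 0,0,-4,0,0,0,40, 0,0,-6,0,0,0,40, 0,0,-6,0,0,0,40]'; python3 -m inch '[0,0,-1,0,0,0,40, 0,0,-2,0,0,0,40, 0,0,-3,0,0,0,40, 0,0,-3,0,0,0,40]'
```

```text
clock: 7.83
eef_pos: [0.5183, 0.1255, 0.0818]
tool_rot: [0.973, -0.229, -0.0, 0.0]
ft_force: [0.2, -0.1, -1.9]
grip_width: 0.0501
grasp_force: 63.6
clock: 8.17
eef_pos: [0.5185, 0.1256, 0.0791]
tool_rot: [0.974, -0.229, -0.0, 0.0]
ft_force: [0.7, -0.2, -1.5]
grip_width: 0.0497
grasp_force: 63.6
```

```bash
python3 -m inch '[0,0,-1,0,0,0,40, 0,0,-1,0,0,0,40]'; python3 -m inch '[0,0,-1,0,0,0,40, 0,0,-1,0,0,0,40]';python3 -m inch '[0,0,-1,0,0,0,40, 0,0,-1,0,0,0,40]'
```

```text
clock: 8.33
eef_pos: [0.5185, 0.1256, 0.0782]
tool_rot: [0.974, -0.229, -0.0, 0.0]
ft_force: [0.3, -0.6, -2.2]
grip_width: 0.0498
grasp_force: 63.6
clock: 8.5
eef_pos: [0.5186, 0.1256, 0.0777]
tool_rot: [0.974, -0.229, 0.0, -0.0]
ft_force: [-0.4, 0.1, 1.5]
grip_width: 0.05
grasp_force: 64.1
clock: 8.67
eef_pos: [0.5187, 0.1256, 0.0774]
tool_rot: [0.974, -0.229, 0.0, -0.0]
ft_force: [-2.7, -1.2, 6.9]
grip_width: 0.0502
grasp_force: 64.6
```

Contact at underside height of about 53 mm: it is resting on the thread start. I'll release, recentre the tool on the gauge/stud axis, unwind the wrist 0.4 rad and regrip.

```bash
python3 -m inch '[0,0,0.5,0,0,0,80, 0,0,1,0,0,0,80, 0,0,1,0,0,0,80, -1.6,0.8,1,0,0,0.1,80, -1.6,0.8,1,0,0,0.2,80, -1.6,0.8,1,0,0,0.3,80, -1.6,0.8,1,0,0,0.4,80, -1.6,0.8,1,0,0,0.4,80]'
python3 - <<'E'
from h import *
o=bot.get_obs();print(np.round(o["joint_pos"],3),np.round(o["eef_pos"],4),o["clock"],o["grip_width"])
im=bot.camera("wrist");cv2.imwrite("pics/w5.png",im)
for n,z in [("stud_tip",.07),("gauge",.0528)]:
    for r in bot.spot_point("wrist",n)[:1]: print(n,r["uv"],round(r["confidence"],2),np.round(at("wrist",r["uv"],z,o),4))
E
```

```text
clock: 9.33
eef_pos: [0.5172, 0.1265, 0.0772]
tool_rot: [1.0, -0.03, 0.0, -0.0]
ft_force: [0.1, -0.6, 0.1]
grip_width: 0.0683
grasp_force: 0.0
[ 0.24   0.445 -0.19   0.935  0.    -2.842] [0.5172 0.1265 0.0772] 9.3333 0.06833175037209221
stud_tip [317.9, 284.5] 0.56 [0.5166 0.1273 0.07  ]
gauge [318.0, 266.6] 0.97 [0.5161 0.1274 0.0528]
```

View pics/w5.png

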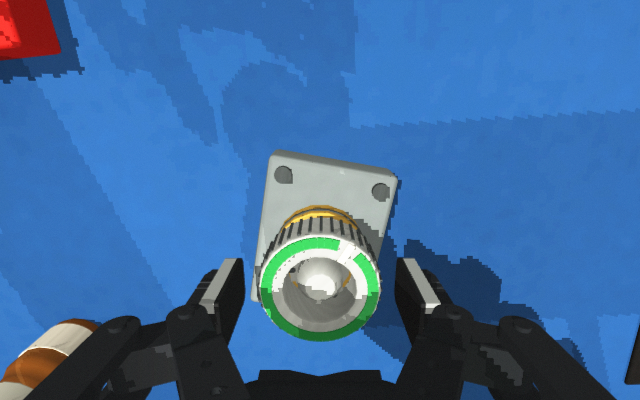

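The gauge sits level on the stud at (320,288), between the open pads. I'll nudge half a millimetre, grip and start turning.

```bash
python3 -m inch '[-0.5,0.5,0,0,0,0,80, -0.5,0.5,0,0,0,0,40, -0.5,0.5,0,0,0,0,40, -0.5,0.5,0,0,0,0,40, -0.5,0.5,0,0,0,0,40]'
python3 -m inch '[0,0,-0.2,0,0,-0.1,40, 0,0,-0.5,0,0,-0.2,40, 0,0,-0.8,0,0,-0.3,40, 0,0,-1.1,0,0,-0.4,40, 0,0,-1.1,0,0,-0.4,40]'
python3 -c "
from h import *
o=bot.get_obs();print(o['ft_torque'],np.round(o['joint_pos'],3))"
```

```text
clock: 9.9
eef_pos: [0.5165, 0.1272, 0.0776]
tool_rot: [1.0, -0.031, 0.0, -0.0]
ft_force: [-1.3, 1.0, 2.8]
grip_width: 0.0499
grasp_force: 61.8
clock: 10.32
eef_pos: [0.5166, 0.1266, 0.0765]
tool_rot: [0.973, -0.23, 0.0, 0.0]
ft_force: [-1.8, -0.3, 4.2]
grip_width: 0.0502
grasp_force: 61.9
[-0.1571725   0.25003452 -0.02977246] [ 0.241  0.445 -0.192  0.933 -0.    -2.437]
```

```bash
echo "from h import *
o=bot.get_obs();print('T',np.round(o['ft_torque'],3),'j6',round(o['joint_pos'][5],3),'tau6',round(o['tau'][5],3))">t.py
python3 -m inch '[0,0,-0.3,0,0,-0.12,40, 0,0,-0.6,0,0,-0.24,40, 0,0,-0.9,0,0,-0.36,40, 0,0,-1.3,0,0,-0.48,40, 0,0,-1.6,0,0,-0.6,40, 0,0,-1.9,0,0,-0.72,40, 0,0,-2.2,0,0,-0.84,40, 0,0,-2.5,0,0,-0.96,40]'; python3 t.py
python3 -m inch '[0,0,-0.3,0,0,-0.12,40, 0,0,-0.6,0,0,-0.24,40, 0,0,-0.9,0,0,-0.36,40, 0,0,-1.3,0,0,-0.48,40, 0,0,-1.6,0,0,-0.6,40, 0,0,-1.9,0,0,-0.72,40, 0,0,-2.2,0,0,-0.84,40, 0,0,-2.5,0,0,-0.96,40]'; python3 t.py
```

```text
clock: 10.98
eef_pos: [0.5169, 0.1266, 0.0741]
tool_rot: [0.757, -0.654, 0.001, -0.0]
ft_force: [-0.4, -0.5, 2.1]
grip_width: 0.0499
grasp_force: 61.8
T [-0.202  0.066  0.006] j6 -1.476 tau6 -1.143
clock: 11.65
eef_pos: [0.5173, 0.1264, 0.0716]
tool_rot: [-0.369, 0.929, -0.001, 0.001]
ft_force: [-0.0, -1.0, 3.6]
grip_width: 0.0504
grasp_force: 61.9
T [-0.406 -0.005  0.087] j6 -0.516 tau6 -1.136
```

```bash

python3 -m inch '[0,0,-0.3,0,0,-0.12,40, 0,0,-0.6,0,0,-0.24,40, 0,0,-0.9,0,0,-0.36,40, 0,0,-1.3,0,0,-0.48,40, 0,0,-1.6,0,0,-0.6,40, 0,0,-1.9,0,0,-0.72,40, 0,0,-2.2,0,0,-0.84,40, 0,0,-2.5,0,0,-0.96,40]'; python3 t.py
python3 -m inch '[0,0,-0.3,0,0,-0.12,40, 0,0,-0.6,0,0,-0.24,40, 0,0,-0.9,0,0,-0.36,40, 0,0,-1.3,0,0,-0.48,40, 0,0,-1.6,0,0,-0.6,40, 0,0,-1.9,0,0,-0.72,40, 0,0,-1.9,0,0,-0.72,40]'; python3 t.py
```

```text
clock: 12.32
eef_pos: [0.5175, 0.1265, 0.0691]
tool_rot: [0.101, 0.995, -0.0, 0.001]
ft_force: [0.9, -2.0, 2.7]
grip_width: 0.0504
grasp_force: 61.9
T [-0.349 -0.131  0.041] j6 0.444 tau6 -1.139
clock: 12.9
eef_pos: [0.5171, 0.1265, 0.0671]
tool_rot: [0.444, 0.896, -0.0, 0.001]
ft_force: [-0.0, -1.8, 4.1]
grip_width: 0.0498
grasp_force: 61.9
T [-0.347  0.053 -0.041] j6 1.16 tau6 0.794
```

```bash
cat > t.py <<'E'
from h import *
L=[]
for k in range(5):
    bot.camera("wrist"); o=bot.get_obs(); L.append(np.r_[o['ft_force'],o['ft_torque']])
L=np.array(L);print('FT',np.round(L.mean(0),3),'sdTz',round(L[:,5].std(),3),'j6',round(o['joint_pos'][5],3),'z',round(o['eef_pos'][2],4))
E
python3 t.py
python3 -m inch '[0,0,-0.3,0,0,-0.1,40, 0,0,-0.5,0,0,-0.2,40, 0,0,-0.8,0,0,-0.3,40]'; python3 t.py
python3 -m inch '[0,0,-0.3,0,0,-0.1,40, 0,0,-0.5,0,0,-0.2,40, 0,0,-0.8,0,0,-0.3,40]'; python3 t.py
```

```text
FT [ 0.553 -1.672  3.802 -0.395 -0.009 -0.039] sdTz 0.02 j6 1.158 z 0.0671
clock: 13.4
eef_pos: [0.517, 0.1266, 0.0664]
tool_rot: [0.574, 0.819, -0.0, 0.001]
ft_force: [-0.7, -2.8, 4.9]
grip_width: 0.0505
grasp_force: 62.1
FT [-0.065 -2.14   5.397 -0.473 -0.006 -0.078] sdTz 0.035 j6 1.457 z 0.0663
clock: 13.9
eef_pos: [0.5168, 0.1266, 0.0655]
tool_rot: [0.689, 0.725, 0.0, 0.0]
ft_force: [-0.4, -2.8, 5.9]
grip_width: 0.0503
grasp_force: 62.2
FT [-0.13  -1.787  5.624 -0.441  0.054 -0.063] sdTz 0.027 j6 1.757 z 0.0655
```

```bash

for i in 1; do python3 -m inch '[0,0,-0.3,0,0,-0.1,40, 0,0,-0.5,0,0,-0.2,40, 0,0,-0.8,0,0,-0.3,40]'; python3 t.py; done
python3 -m inch '[0,0,-0.3,0,0,-0.1,40, 0,0,-0.5,0,0,-0.2,40, 0,0,-0.8,0,0,-0.3,40]'; python3 t.py
```

```text
clock: 14.4
eef_pos: [0.5166, 0.1266, 0.0648]
tool_rot: [0.79, 0.613, -0.0, 0.0]
ft_force: [-1.0, -3.4, 8.5]
grip_width: 0.0503
grasp_force: 62.5
FT [-0.835 -2.423  6.49  -0.482  0.173 -0.089] sdTz 0.035 j6 2.057 z 0.0648
clock: 14.9
eef_pos: [0.5161, 0.1268, 0.0647]
tool_rot: [0.872, 0.489, -0.0, -0.0]
ft_force: [-3.9, -2.5, 15.3]
grip_width: 0.0503
grasp_force: 63.1
FT [-2.897 -2.088 11.833 -0.292  0.734 -0.099] sdTz 0.034 j6 2.357 z 0.0647
```

fz rose and z stalled, so the gauge is on the stop. I'll regrip with the wrist unwound, so there is range left and a clean torque zero.

```bash

python3 -m inch '[0,0,0.5,0,0,0,75, 0,0,1,0,0,0,75, 0,0,1,0,0,0.12,75, 0,0,1,0,0,0.24,75, 0,0,1,0,0,0.36,75, 0,0,1,0,0,0.48,75, 0,0,1,0,0,0.6,75, 0,0,1,0,0,0.7,75]'
python3 -m inch '[0,0,0,0,0,0.1,75, 0,0,0,0,0,0.2,75, 0,0,0,0,0,0.3,75, 0,0,0,0,0,0.3,75]'; python3 t.py
python3 -m inch '[0,0,0,0,0,0,40, 0,0,0,0,0,0,40, 0,0,0,0,0,0,40, 0,0,0,0,0,0,40, 0,0,0,0,0,0,40]';python3 t.py
```

```text
clock: 15.82
eef_pos: [0.5159, 0.1272, 0.0638]
tool_rot: [0.649, 0.761, -0.0, -0.001]
ft_force: [0.4, -0.1, 0.8]
grip_width: 0.0642
grasp_force: 0.0
clock: 16.15
eef_pos: [0.516, 0.1272, 0.0639]
tool_rot: [0.53, 0.848, -0.0, -0.001]
ft_force: [0.6, 0.5, 0.4]
grip_width: 0.0642
grasp_force: 0.0
FT [ 0.367 -0.209 -0.06   0.002 -0.004 -0.018] sdTz 0.019 j6 1.362 z 0.0644
clock: 16.82
eef_pos: [0.5167, 0.127, 0.065]
tool_rot: [0.531, 0.847, 0.0, 0.0]
ft_force: [-0.7, 0.6, 4.8]
grip_width: 0.0496
grasp_force: 63.0
FT [-0.841 -0.035  5.018 -0.03   0.284 -0.04 ] sdTz 0.011 j6 1.361 z 0.065
```

```bash

for i in 1; do python3 -m inch '[0,0,0,0,0,-0.05,40, 0,0,0,0,0,-0.1,40]' | tail -0; python3 t.py; done
python3 -m inch '[0,0,0,0,0,-0.03,40, 0,0,0,0,0,-0.06,40]'| tail -0; python3 t.py
python3 -m inch '[0,0,0,0,0,-0.03,40, 0,0,0,0,0,-0.06,40]'| tail -0; python3 t.py
```

```text
FT [-0.631 -0.181  5.091 -0.113  0.216 -0.09 ] sdTz 0.027 j6 1.461 z 0.065
FT [-0.571 -0.558  4.894 -0.126  0.188 -0.081] sdTz 0.026 j6 1.521 z 0.065
FT [-0.685 -0.987  4.928 -0.194  0.18  -0.074] sdTz 0.043 j6 1.581 z 0.065Exception ignored on flushing sys.stdout:
BrokenPipeError: [Errno 32] Broken pipe
Exception ignored on flushing sys.stdout:
BrokenPipeError: [Errno 32] Broken pipe
Exception ignored on flushing sys.stdout:
BrokenPipeError: [Errno 32] Broken pipe
```

```bash

python3 -m inch '[0,0,0,0,0,-0.03,40, 0,0,0,0,0,-0.06,40]'>/dev/null; python3 t.py
python3 -m inch '[0,0,0,0,0,-0.03,40, 0,0,0,0,0,-0.06,40]'>/dev/null; python3 t.py
```

```text
FT [-0.186 -1.422  4.933 -0.226  0.173 -0.086] sdTz 0.017 j6 1.641 z 0.065
FT [-0.773 -1.177  5.341 -0.245  0.179 -0.08 ] sdTz 0.021 j6 1.701 z 0.065
```

```bash

python3 -m inch '[0,0,0,0,0,-0.02,40, 0,0,0,0,0,-0.04,40]'>/dev/null; python3 t.py
```

```text
FT [-0.816 -1.019  5.476 -0.268  0.212 -0.09 ] sdTz 0.037 j6 1.741 z 0.065
```

```bash

python3 -m inch '[0,0,0,0,0,-0.02,40, 0,0,0,0,0,-0.04,40]'>/dev/null; python3 t.py
python3 -m inch '[0,0,0,0,0,-0.02,40, 0,0,0,0,0,-0.04,40]'>/dev/null; python3 t.py
```

```text
FT [-0.826 -0.94   5.441 -0.241  0.213 -0.062] sdTz 0.059 j6 1.781 z 0.065
FT [-0.839 -0.931  5.565 -0.237  0.239 -0.007] sdTz 0.054 j6 1.82 z 0.065
```

```bash

python3 -m inch '[0,0,0,0,0,-0.02,40, 0,0,0,0,0,-0.04,40]'>/dev/null; python3 t.py
```

```text
FT [-1.041 -1.625  5.525 -0.27   0.233  0.027] sdTz 0.04 j6 1.86 z 0.065
```

The moment is now rising: Tz went from -0.09 to +0.03.

```bash

python3 -m inch '[0,0,0,0,0,-0.015,40, 0,0,0,0,0,-0.03,40]'>/dev/null; python3 t.py; python3 t.py
```

```text
FT [-0.686 -1.479  5.612 -0.305  0.274  0.165] sdTz 0.051 j6 1.89 z 0.065
FT [-0.827 -1.622  5.421 -0.3    0.247  0.124] sdTz 0.023 j6 1.89 z 0.065
```

Now at about 0.14 N m, up from the free-running level: snug. Release straight and lift clear.

```bash

python3 -m inch '[0,0,0,0,0,0,60, 0,0,0,0,0,0,80, 0,0,0,0,0,0,80, 0,0,0,0,0,0,80, 0,0,0,0,0,0,80]'; python3 t.py
python3 -m inch '[0,0,10,0,0,0,80, 0,0,25,0,0,0,80, 0,0,45,0,0,0,80, 0,0,70,0,0,0,80, 0,0,95,0,0,0,80, 0,0,110,0,0,0,80, 0,0,110,0,0,0,80]'
python3 - <<'E'
from h import *
o=bot.get_obs();im=bot.camera("wrist");cv2.imwrite("pics/w6.png",im)
for r in bot.spot_point("wrist","gauge")[:1]: print(r["uv"],r["confidence"],at("wrist",r["uv"],.04,o))
E
```

```text
clock: 21.9
eef_pos: [0.5163, 0.1269, 0.0643]
tool_rot: [0.734, 0.679, -0.0, -0.0]
ft_force: [-0.2, -0.4, -0.4]
grip_width: 0.0683
grasp_force: 0.0
FT [-0.079  0.422 -0.064  0.009 -0.017  0.01 ] sdTz 0.019 j6 1.891 z 0.0645
clock: 22.73
eef_pos: [0.5191, 0.1275, 0.1795]
tool_rot: [0.734, 0.679, 0.004, 0.002]
ft_force: [0.5, -0.3, 0.8]
grip_width: 0.0681
grasp_force: 0.0
[315.5, 200.2] 0.77 [0.51706589 0.12508816 0.04      ]
```

View pics/w6.png

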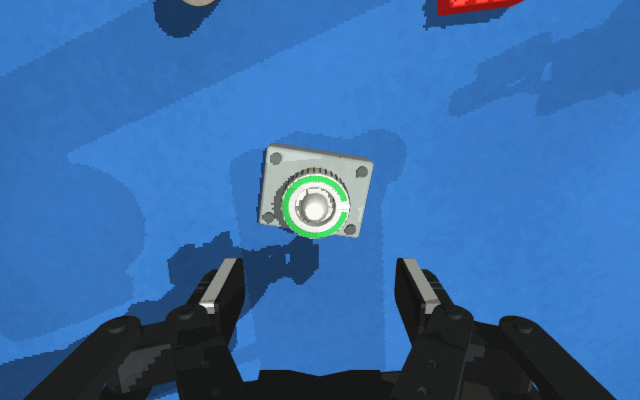

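The gauge sits level and down on the stud at (316,203), with the gripper clear. With the jaws open the moment reads zero, so the nip was about 0.14 N m. Handing in.

```bash
python3 -c "
from workcell import bot
print(bot.job_done())"
```

```text
the job is handed in; nothing more can be done
None
```

The green-banded gauge is screwed down onto the brass stop, nipped up to about 0.14 N m and released; the job was handed in about 23 s in, and the red-banded gauge, bur block and jar were not touched.

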